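Crosswise slat tower on a pull-out drying stand

TASK

Make up the drying stand: pull its sprung front rail out to its stop by the orange tab, then take the slats from the sloping rack and lay the two pale ones flat across both rails, square, over the blue marks and overhanging alike at both ends, and after that the dark one crosswise on top of both, flat, square and in the middle. Set each slat down gently rather than dropping it or pressing it hard, and leave everything else on the ledge where it is.

Things in the scene. Friction and masses are not known exactly. Their poses are not given: they have to be found in the camera images.
- pale_slat_a: Pale bamboo slat, 160 x 32 x 16 mm, about 60 g; origin at the centre of its underside, x along its length, y across its width, z out of its upper face. At the start it lies on one of the rack's three sloping bars (which one varies), its x axis rising away from the robot at 35 degrees.
- pale_slat_b: Second pale bamboo slat, the same as the first (the two are interchangeable): 160 x 32 x 16 mm, about 60 g; origin at the centre of its underside, x along its length, y across its width, z out of its upper face. At the start it lies on one of the rack's three sloping bars (which one varies), its x axis rising away from the robot at 35 degrees.
- dark_slat: Dark wood slat, 160 x 32 x 16 mm, about 60 g; origin at the centre of its underside, x along its length, y across its width, z out of its upper face. At the start it lies on one of the rack's three sloping bars (which one varies), its x axis rising away from the robot at 35 degrees.
- rack: Fixed white plastic rack, base 170 x 200 mm, with three bars at y = -75, 0, +75 mm, 18 mm wide (narrower than a slat), rising at 35 degrees towards the rack's +x (away from the robot); a grey lip at each low end keeps the slat from sliding off. The bars' upper faces pass 80 mm above the origin, which lies at the centre of the underside.
- stand: Fixed white stand, base 220 x 150 mm. Origin on the work surface, midway between the two rails when the front one is fully out; x points away from the robot, along the slide. The far rail (16 mm thick, 150 mm long in y, top at 45 mm) is fixed at x = +60 mm. Both rails bear two blue marks, 34 mm wide, at y = +40 and -40 mm, where the pale slats go.
- front_rail (a joint): Slide of the stand's front rail (16 mm thick, 124 mm long in y, top 45 mm high): 0 m fully in (rail at stand x = +10 mm), growing as it is pulled out along the stand's -x to a hard stop at 0.070 m (rail at x = -60 mm). A spring pulls it in (up to 2 N); a 4 N friction brake holds it where it is left. Starts at 0 to 0.02 m.
- pull_tab (a point): Middle of the top edge of the front rail's orange upright pull tab, which is 12 mm thick in x, 40 mm wide in y and reaches from 14 to 50 mm above the work surface; it is 46 mm in front (stand -x) of the rail's middle, with a 32 mm gap behind it, bridged only by a stem 16 mm wide, top 22 mm high. Moves with the rail.
- pill_organiser: Pink pill organiser with seven snap lids, 38 x 155 x 25 mm, at the far middle. Bystander; origin under its centre, long in y.
- shot_cup: Glass shot cup, 48 mm wide, 58 mm high, between rack and stand. Bystander; origin under its centre.
- green_dish: Green ceramic dish, 110 mm wide, 28 mm high, between rack and stand near the robot. Bystander; origin under its centre.
- soap_bottle: Amber soap bottle, 64 mm wide, 150 mm high, at the right. Bystander; origin under its centre.
- tooth_mug: White mug, 76 mm wide, 90 mm high, handle at its +y, at the left. Bystander; origin under its centre.
There are look-alikes about, which are no part of the job. Leave any purple look-alike of the pale_slat_b alone.

How it is judged (in metres and radians):
On the way, in this order (a step that is already met when the one before it is completed fails the run):
1. the front rail is pulled out to its stop (value of joint front_rail above 0.066 m), for 0.2 s.
2. both pale slats lie across the rails on the blue marks, released, the rail still out (value of joint front_rail above 0.066 m and ((x of pale_slat_a in the frame of stand between -0.022 and 0.022 m and y of pale_slat_a in the frame of stand between 0.022 and 0.058 m and z of pale_slat_a in the frame of stand between 0.041 and 0.049 m and angle between the x axis of each of pale_slat_a, pale_slat_b and the x axis of stand, either way round below 0.15 rad and angle between each of pale_slat_a, pale_slat_b's own z axis and vertical below 0.06 rad and linear speed of each of pale_slat_a, pale_slat_b below 0.02 m/s and contact force between the fingers and pale_slat_a below 0.1 N and x of pale_slat_b in the frame of stand between -0.022 and 0.022 m and y of pale_slat_b in the frame of stand between -0.058 and -0.022 m and z of pale_slat_b in the frame of stand between 0.041 and 0.049 m and contact force between the fingers and pale_slat_b below 0.1 N) or (x of pale_slat_b in the frame of stand between -0.022 and 0.022 m and y of pale_slat_b in the frame of stand between 0.022 and 0.058 m and z of pale_slat_b in the frame of stand between 0.041 and 0.049 m and angle between the x axis of each of pale_slat_b, pale_slat_a and the x axis of stand, either way round below 0.15 rad and angle between each of pale_slat_b, pale_slat_a's own z axis and vertical below 0.06 rad and linear speed of each of pale_slat_b, pale_slat_a below 0.02 m/s and contact force between the fingers and pale_slat_b below 0.1 N and x of pale_slat_a in the frame of stand between -0.022 and 0.022 m and y of pale_slat_a in the frame of stand between -0.058 and -0.022 m and z of pale_slat_a in the frame of stand between 0.041 and 0.049 m and contact force between the fingers and pale_slat_a below 0.1 N))), for 0.2 s.
3. the dark slat lies crosswise on both pale slats, released (x of dark_slat in the frame of stand between -0.028 and 0.028 m and y of dark_slat in the frame of stand between -0.025 and 0.025 m and z of dark_slat in the frame of stand between 0.057 and 0.065 m and angle between the x axis of dark_slat and the y axis of stand, either way round below 0.15 rad and angle between dark_slat's own z axis and vertical below 0.06 rad and linear speed of dark_slat below 0.02 m/s and contact force between the fingers and dark_slat below 0.1 N), for 0.2 s.
At the end, for the whole second after the job is handed in: Rail out past 0.066 m; a pale slat on each pair of blue marks (18 mm sideways, 22 mm endways) and the dark one crosswise on both (centre within 28 mm along, 25 mm across the slide); heights within 4 mm, square within 0.15 rad, level within 0.06 rad, at rest, released (all of step 2 and all of step 3); the robot touches nothing.
It fails at once if a slat is dropped (moves faster than 0.4 m/s with no finger on it) ((linear speed of pale_slat_a above 0.4 m/s and contact force between the fingers and pale_slat_a below 0.02 N) or (linear speed of pale_slat_b above 0.4 m/s and contact force between the fingers and pale_slat_b below 0.02 N) or (linear speed of dark_slat above 0.4 m/s and contact force between the fingers and dark_slat below 0.02 N)).
It fails at once if a slat is pressed on the stand with more than 60 N (contact force between any of pale_slat_a, pale_slat_b, dark_slat and stand above 60 N).
It fails at once if a bystander is moved more than 25 mm (distance of any of pill_organiser, shot_cup, green_dish, soap_bottle, tooth_mug from where it was at the start of the episode above 0.025 m).
It also fails if it takes over 72 s, if anything falls off the work surface, if the arm or the gripper's body presses on something with over 40 N, if the wrist force passes 120 N, or if a joint passes its speed limit or range.

ROBOT

A 6-joint arm with a two-finger parallel gripper is mounted at the origin on the work surface. World frame = base frame: x ahead of the robot, y to its left, z up, the work surface at z = 0. Lengths are in mm, angles in degrees, forces in N, time in s.
With the tool pointing down it reaches from about 250 to 775 mm from the base axis. Payload 8.9 kg.
Tool frame: the origin (TCP) lies midway between the tips of the shut fingers; the grasp point (between the pads) lies 19 mm behind it; z points along the fingers, y is the line along which they close (so a half turn about z gives the same grasp; the last joint's range is limited). The gripper opens to 85 mm and grips with 20 to 120 N. Pads are 22 mm wide; open, the fingers measure 114 mm over their backs; the gripper's body (76 mm by 85 mm) begins 54 mm behind the grasp point. The pads swing forward as they close: fully open they stand 13 mm farther back than shut.
Start: joints at [-75.82, 16.656, -8.789, 64.555, 0, 82.019], TCP at [198.046, -486.212, 231.305] pointing down, gripper open.
Joint ranges: [-144.48, 144.48], [-52.06, 99.96], [-74.48, 78.29], [-112.23, 115.85], [-86.99, 84.42], [-180, 180]. Speed limits (degrees/s): [127.2, 127.2, 159.86, 180, 180, 180].

INTERFACE

Orientations are given as [roll, pitch, yaw] about the fixed x, y, z axes, in that order (R = Rz(yaw) Ry(pitch) Rx(roll)).
In Python, from plant import sensors, viewer, workorder gives the robot as it stands.
- The arm moves only by the tool drive_tool, never from a script. Its argument "increments" is a list of rows, each a list of 7 numbers: the shift along the tool's x, y, z in mm, then the turn, a rotation vector about the tool's x, y, z in degrees, then the opening, from 0 (shut) to 1 (fully open). In form: [[dx, dy, dz, ax, ay, az, grip], ...]. A call has 1 to 12 rows; each row shifts and turns the commanded pose from where the row before left it, along the tool's axes as they then stand; what a row does not reach is not made up. A row lasts 1/8 s, in which the tool goes at most 62.5 mm and 10.7 degrees, less where a joint would pass 70% of its speed; a pose out of reach is approached as far as the arm can. A call is refused whole if a number of a shift passes 62.5 or a number of a turn 10.7, either way. A call with a gripper value outside its range is refused whole. The fingers move at their own pace and stop on an object; the grip force is fixed at half the most. Time passes only in rows, so rows that do not move let the fingers close. It gives the time, the measured TCP pose, the force, the opening and the grip force at its end, in the units of the state.
- sensors.sense(): the state, without advancing time (a new reading comes with each control period).
- viewer.snapshot(name): name is "scene" or "top"; returns a dict with "color" (400x640x3 uint8, blue, green, red), "K" (3x3 intrinsics, pixels), "dist_coeffs" ([k1, k2, p1, p2, k3] as OpenCV has them; the pictures are not rectified), "rvec" (rotation vector, rad) and "tvec" (3), from world to camera coordinates, as OpenCV has them. Camera axes: x right, y down, z forward; pixel columns grow to the right and rows downward; lengths in mm; the calibration is good to about 2 mm. A picture is of the moment at which its call begins. There is no depth.
- workorder.hand_in(): hands the job in; it is judged then, once.
The state is a dict: "time": time; "q": joint angles; "joint_vel": joint speeds; "tau": joint torques, N m; "tool_pos": TCP position; "tcp_rot": TCP orientation; "wrist_force": force on the tool from outside, world axes, zero at the start; "wrist_torque": the same for the moment, N m; "finger_gap": finger opening in mm; "grip_force": force on a finger pad.
Only numpy, scipy, OpenCV 4.12 (cv2) and the standard library are available. Lean on these libraries where they do the work, as an engineer would, in place of code of your own. Each camera call takes 0.05 s, during which the arm holds its last target. There are 200 camera calls.

## Working session

There is one attempt and no reset: what is moved stays moved. The work goes in short steps, Python scripts to look and compute and a tool call to move; the robot and the scene stay as the last step left them, time stands still between calls to the robot, and variables do not carry over. Pictures are saved under pics/ and viewed, at most 10 in all, crops included, and the job is handed in when it is done.

Besides the shell and the picture viewer there is one more tool, called after "Call:" as name(argument=value, ...), one argument or row to a line, values as JSON. drive_tool: Moves the arm, as the interface text tells. Its arguments: {"type":"object","properties":{"increments":{"type":"array","items":{"type":"array","items":{"type":"number"}}}},"required":["increments"]}

```bash
mkdir -p pics; ls; cat > h.py <<'E'
import numpy as np, cv2
from scipy.spatial.transform import Rotation as R
from plant import sensors, viewer, workorder
def snap(n):
    s=viewer.snapshot(n); s={k:np.array(v,float) if k!='color' else np.array(v) for k,v in s.items()}; return s
def ray(s,px):
    Rm=cv2.Rodrigues(s['rvec'])[0]; c=-Rm.T@s['tvec'].ravel()
    u=cv2.undistortPoints(np.array(px,float).reshape(-1,1,2),s['K'],s['dist_coeffs']).reshape(-1,2)
    d=np.c_[u,np.ones(len(u))]@Rm; return c,d
def plane(s,px,z):
    c,d=ray(s,px); return c+d*((z-c[2])/d[:,2])[:,None]
def tri(s1,p1,s2,p2):
    c1,d1=ray(s1,p1);c2,d2=ray(s2,p2);out=[]
    for a,b in zip(d1,d2):
        t=np.linalg.lstsq(np.c_[a,-b],c2-c1,rcond=None)[0]; P,Q=c1+a*t[0],c2+b*t[1]
        out.append(np.r_[(P+Q)/2,np.linalg.norm(P-Q)])
    return np.array(out)
def proj(s,P): return cv2.projectPoints(np.array(P,float).reshape(-1,1,3),s['rvec'],s['tvec'],s['K'],s['dist_coeffs'])[0].reshape(-1,2)
E
python3 - <<'E'
from h import *
for n in('scene','top'):
    s=snap(n); cv2.imwrite(f'pics/{n}0.png',s['color']); 
    Rm=cv2.Rodrigues(s['rvec'])[0]; print(n,-Rm.T@s['tvec'].ravel(),s['K'][0,0]); np.savez(f'{n}0.npz',**s)
print(sensors.sense())
E
```

```text
pics
scene [1008.87150931 -825.20914696 1025.86931709] 466.78296374808326
top [ 435.99286911  -42.23441342 1639.53787899] 432.0660462047753
{'time': 0.1, 'q': array([-7.58191744e+01,  1.66849532e+01, -8.82443489e+00,  6.45543549e+01,
        7.04531206e-04,  8.20185911e+01]), 'joint_vel': array([-0.05307213, -0.17144615,  0.03711167, -0.01218834,  0.06127728,
       -0.0323314 ]), 'tau': array([ 9.79291253e-04, -5.37980819e+01,  3.31916392e+01,  9.38369951e-03,
       -1.88015993e-04, -1.58304618e-05]), 'tool_pos': array([ 197.96166783, -485.85127858,  230.81154954]), 'tcp_rot': array([-1.79936972e+02, -9.54854219e-03,  2.21622289e+01]), 'wrist_force': array([-0.08940735,  0.03178409,  0.40586587]), 'wrist_torque': array([-0.09032427, -0.04076505,  0.05896602]), 'grip_force': 0.0, 'finger_gap': 85.30981472753949}
```

View pics/scene0.png

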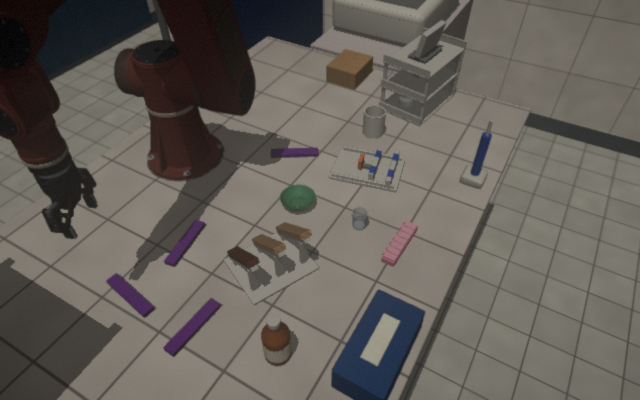

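View pics/top0.png

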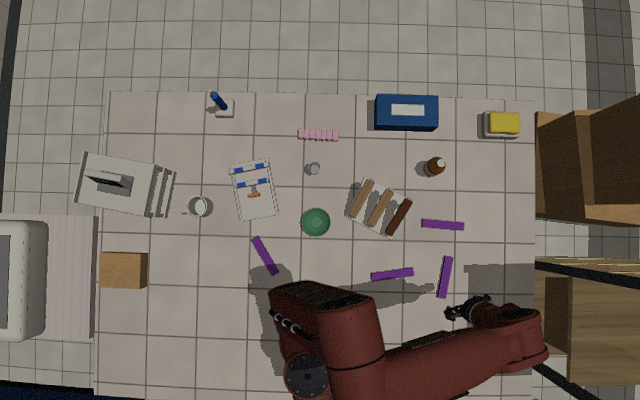

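Top view: the dark slat is at (399,217) and the pale slats are at (379,207) and (361,198) on the rack. The stand is at (253,188), with the orange tab at (253,194). The purple look-alikes are at (442,225), (445,277), (392,274) and (264,255), all lying on the table. I'll segment by colour and check in a close crop.

```bash
python3 - <<'E'
from h import *
S={n:dict(np.load(n+'0.npz')) for n in('scene','top')}
box={'scene':(215,215,330,305),'top':(340,170,420,245)}
sb={'scene':(325,140,410,195),'top':(225,150,285,225)}
tiles=[]
for n,s in S.items():
    im=s['color']; hsv=cv2.cvtColor(im,cv2.COLOR_BGR2HSV)
    for nm,m,b in(('blue',cv2.inRange(hsv,(100,120,60),(125,255,255)),sb[n]),('orange',cv2.inRange(hsv,(3,130,80),(18,255,255)),sb[n]),('wood',cv2.inRange(hsv,(0,70,25),(25,255,255)),box[n])):
        k=np.zeros_like(m); k[b[1]:b[3],b[0]:b[2]]=m[b[1]:b[3],b[0]:b[2]]
        N,l,st,c=cv2.connectedComponentsWithStats(k)
        for i in range(1,N):
            if st[i,4]>5:
                r=cv2.minAreaRect(np.argwhere(l==i)[:,::-1].astype(np.float32))
                print(n,nm,c[i].round(1),st[i,4],np.round(cv2.boxPoints(r),0).tolist(),im[l==i].mean(0).round(0))
    for b in(box[n],sb[n]):
        tiles.append(cv2.resize(im[b[1]:b[3],b[0]:b[2]],(400,300),interpolation=cv2.INTER_CUBIC))
big=np.vstack([np.hstack(tiles[:2]),np.hstack(tiles[2:])])
cv2.imwrite('pics/crop1.png',cv2.convertScaleAbs(big,alpha=1.6))
E
```

```text
scene blue [377.8 153.1] 19 [[376.0, 155.0], [376.0, 151.0], [380.0, 151.0], [380.0, 155.0]] [109.  64.  50.]
scene blue [395.1 156.8] 21 [[392.0, 158.0], [395.0, 154.0], [398.0, 155.0], [396.0, 160.0]] [108.  64.  50.]
scene blue [372.3 169.2] 25 [[369.0, 171.0], [371.0, 166.0], [375.0, 167.0], [374.0, 172.0]] [108.  64.  50.]
scene blue [390.1 172.7] 25 [[388.0, 170.0], [392.0, 170.0], [392.0, 175.0], [388.0, 175.0]] [109.  64.  51.]
scene orange [360.6 160.3] 46 [[357.0, 167.0], [360.0, 153.0], [364.0, 154.0], [360.0, 168.0]] [ 50.  76. 127.]
scene wood [293.5 230.7] 349 [[275.0, 231.0], [279.0, 220.0], [312.0, 231.0], [308.0, 242.0]] [57. 75. 90.]
scene wood [268.8 243.7] 357 [[250.0, 243.0], [255.0, 231.0], [286.0, 244.0], [282.0, 256.0]] [58. 75. 91.]
scene wood [243.  256.7] 333 [[226.0, 255.0], [232.0, 244.0], [260.0, 259.0], [253.0, 270.0]] [39. 46. 60.]
top blue [258.9 165.5] 35 [[255.0, 164.0], [262.0, 163.0], [263.0, 167.0], [255.0, 168.0]] [127.  66.  34.]
top blue [238.2 169.8] 35 [[234.0, 169.0], [241.0, 167.0], [242.0, 171.0], [235.0, 173.0]] [127.  66.  34.]
top blue [261.7 180.4] 33 [[257.0, 179.0], [265.0, 177.0], [266.0, 181.0], [258.0, 183.0]] [129.  65.  32.]
top blue [240.5 184.5] 34 [[236.0, 183.0], [244.0, 182.0], [245.0, 186.0], [237.0, 187.0]] [129.  68.  34.]
top orange [253.9 194.4] 37 [[248.0, 194.0], [259.0, 192.0], [259.0, 195.0], [248.0, 197.0]] [ 36.  86. 147.]
top wood [360.9 197.9] 346 [[347.0, 213.0], [366.0, 178.0], [374.0, 183.0], [355.0, 218.0]] [ 62.  89. 113.]
top wood [379.8 207.3] 357 [[366.0, 223.0], [386.0, 188.0], [394.0, 192.0], [374.0, 227.0]] [ 61.  88. 112.]
top wood [398.2 216.7] 357 [[384.0, 232.0], [405.0, 197.0], [413.0, 202.0], [392.0, 236.0]] [24. 37. 63.]
```

View pics/crop1.png

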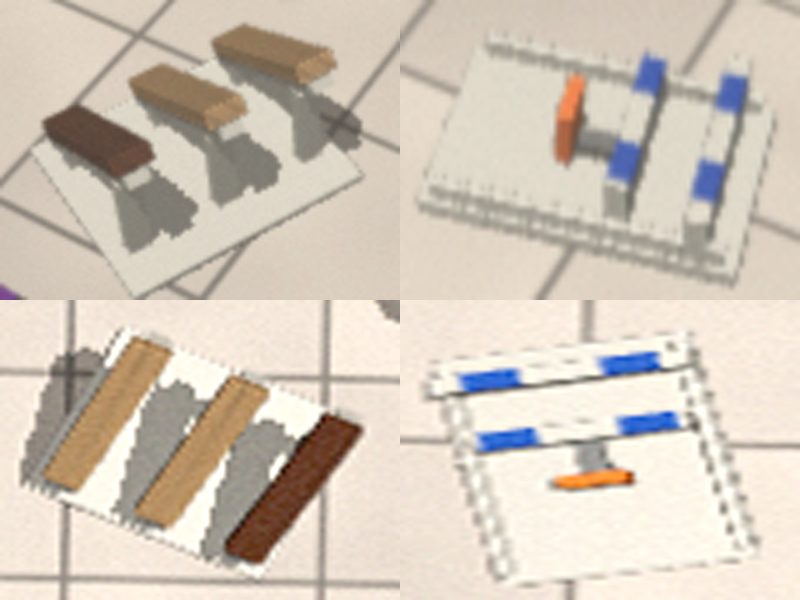

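The crop confirms the choice: two pale slats and one dark (right-hand bar in the top view), and no purple on the rack. Now I'll triangulate.

```bash
python3 - <<'E'
from h import *
s=dict(np.load('scene0.npz'));t=dict(np.load('top0.npz'))
bs=[[395.1,156.8],[377.8,153.1],[390.1,172.7],[372.3,169.2]]
bt=[[258.9,165.5],[238.2,169.8],[261.7,180.4],[240.5,184.5]]
# identify pairing by reprojecting top-plane points
P=plane(t,bt,45); print('scene pred',proj(s,P).round(1).tolist())
order=[int(np.argmin(np.linalg.norm(np.array(bs)-p,axis=1))) for p in proj(s,P)]
T=tri(t,bt,s,np.array(bs)[order]); print(order,'\nplane45',P.round(1).tolist(),'\ntri',T.round(1).tolist())
far=P[:2].mean(0);fr=P[2:].mean(0)
v=P[1]-P[0]+P[3]-P[2]; yaw=np.degrees(np.arctan2(-v[0],v[1])); ex=np.array([np.cos(np.radians(yaw)),np.sin(np.radians(yaw)),0])
print('yaw',yaw,'far',far,'front',fr,'gap',(far-fr)@ex,'origin',far-60*ex)
print('tab',plane(t,[[253.9,194.4]],50), tri(t,[[253.9,194.4]],s,[[360.6,160.3]]), (far-plane(t,[[253.9,194.4]],50)[0])@ex)
# slats: centroids, corners
ct=[[360.9,197.9],[379.8,207.3],[398.2,216.7]];cs=[[293.5,230.7],[268.8,243.7],[243,256.7]]
print('slat tri',tri(t,ct,s,cs).round(1).tolist(),'z90',plane(t,ct,90).round(1).tolist())
lo=[[351,215.5],[370,225],[388,234]];hi=[[370,180.5],[390,190],[409,199.5]]
for a,b in zip(plane(t,lo,42),plane(t,hi,138)):
    d=b-a; print('lo',a.round(),'hi',b.round(),'yaw',np.degrees(np.arctan2(d[1],d[0])).round(1),'len',np.hypot(d[0],d[1]).round(),'slope',np.degrees(np.arctan2(d[2],np.hypot(d[0],d[1]))))
E
```

```text
scene pred [[389.1, 171.7], [393.8, 155.9], [371.2, 168.1], [376.9, 152.3]]
[2, 0, 3, 1] 
plane45 [[652.0, 214.6, 45.0], [634.1, 291.6, 45.0], [596.5, 202.1, 45.0], [579.3, 280.9, 45.0]] 
tri [[653.9, 216.0, 40.3, 2.6], [636.3, 293.5, 40.3, 3.6], [598.3, 203.6, 39.9, 2.9], [580.7, 282.3, 41.1, 2.5]]
yaw 12.706326026856845 far [643.09269609 253.08710288  45.        ] front [587.93232184 241.47543904  45.        ] gap 56.363542172440646 origin [584.5620802  239.88986818  45.        ]
tab [[543.327353   228.52052578  50.        ]] [[544.87065251 231.65362528  33.0581032    0.92944272]] 102.72563098671516
slat tri [[539.5, -163.9, 81.6, 2.5], [507.4, -232.9, 81.3, 2.7], [475.0, -300.1, 81.8, 2.4]] z90 [[538.0, -164.0, 90.0], [505.9, -232.7, 90.0], [473.9, -299.5, 90.0]]
lo [ 475. -133.   42.] hi [ 596. -191.  138.] yaw -25.6 len 135.0 slope 35.48407605216173
lo [ 442. -204.   42.] hi [ 565. -261.  138.] yaw -25.0 len 136.0 slope 35.1899698262665
lo [ 410. -271.   42.] hi [ 534. -328.  138.] yaw -24.9 len 136.0 slope 35.19551665026443
```

```bash
cat >> h.py <<'E'
def Rdown(yaw,tilt=0,ry=None):  # tool down, yaw of tool x; tilt about horizontal tool y
    return R.from_euler('z',yaw-180,degrees=True)*R.from_euler('y',-tilt,degrees=True)*R.from_euler('zyx',[180,0,180],degrees=True)
def cur(): 
    q=sensors.sense(); return np.array(q['tool_pos'],float),R.from_euler('xyz',q['tcp_rot'],degrees=True),q
def plan(legs,grip,p=None,r=None,mm=45,deg=10.3,nmin=1):
    if p is None: p,r,q=cur()
    rows=[]
    for P,T in legs:
        P=np.array(P,float); n=max(nmin,int(np.ceil(max(np.linalg.norm(P-p)/mm,np.degrees((r.inv()*T).magnitude())/deg))))
        for i in range(n):
            k=n-i; d=r.inv().apply((P-p)/k); w=(r.inv()*T).as_rotvec(degrees=True)/k
            d=np.round(d,0 if k>1 else 1);w=np.round(w,1)
            p=p+r.apply(d); r=r*R.from_rotvec(w,degrees=True); rows.append([float(x)+0 for x in d]+[float(x)+0 for x in w]+[grip])
        rows.append('|')
    print(str(rows).replace('.0,',',').replace(" '|',","\n"),'-> end',p.round(1)); return p,r
E
python3 - <<'E'
from h import *
print(cur()[1].as_matrix().round(2), Rdown(192.7).as_matrix().round(2))
plan([((543.5,230.5,150),Rdown(192.7))],1)
E
```

```text
[[ 0.93  0.38 -0.  ]
 [ 0.38 -0.93  0.  ]
 [ 0.   -0.   -1.  ]] [[-0.98 -0.22  0.  ]
 [-0.22  0.98 -0.  ]
 [ 0.   -0.   -1.  ]]
[[33, -30, 5, 0, 0, -9.5, 1], [37, -24, 4, 0, 0, -9.5, 1], [41, -17, 5, 0, 0, -9.5, 1], [43, -10, 4, 0, 0, -9.5, 1], [44, -3, 5, 0, 0, -9.5, 1], [44, 4, 4, 0, 0, -9.5, 1], [43, 11, 5, 0, 0, -9.5, 1], [40, 18, 4, 0, 0, -9.5, 1], [37, 25, 5, 0, 0, -9.5, 1], [32, 30, 4, 0, 0, -9.4, 1], [27, 35, 5, 0, 0, -9.5, 1], [20, 39, 4, 0, 0, -9.4, 1], [14, 42, 5, 0, 0, -9.5, 1], [7, 44, 4, 0, 0, -9.4, 1], [-1, 44, 5, 0, 0, -9.5, 1], [-8, 43, 4, 0, 0, -9.4, 1], [-15, 42, 5, 0, 0, -9.5, 1], [-20.9, 38.5, 4.5, 0.1, 0, -9.4, 1], '|'] -> end [543.4 230.5 150. ]
```

Call:
drive_tool(
  increments=[
    [33,-30,5,0,0,-9.5,1],
    [37,-24,4,0,0,-9.5,1],
    [41,-17,5,0,0,-9.5,1],
    [43,-10,4,0,0,-9.5,1],
    [44,-3,5,0,0,-9.5,1],
    [44,4,4,0,0,-9.5,1],
    [43,11,5,0,0,-9.5,1],
    [40,18,4,0,0,-9.5,1],
    [37,25,5,0,0,-9.5,1],
    [32,30,4,0,0,-9.4,1],
    [27,35,5,0,0,-9.5,1],
    [20,39,4,0,0,-9.4,1],
  ],
)

```text
time: 1.6
tool_pos: [428.5, -7.0, 177.0]
tcp_rot: [-180.0, -0.0, 136.3]
wrist_force: [0.4, -1.9, -0.1]
finger_gap: 85.4
grip_force: 0.0
```

Call:
drive_tool(
  increments=[
    [14,42,5,0,0,-9.5,1],
    [7,44,4,0,0,-9.4,1],
    [-1,44,5,0,0,-9.5,1],
    [-8,43,4,0,0,-9.4,1],
    [-15,42,5,0,0,-9.5,1],
    [-21,38.5,4.5,0,0,-9.4,0.8],
    [0,0,0,0,0,0,0.8],
  ],
)

```text
time: 2.48
tool_pos: [544.0, 232.4, 148.7]
tcp_rot: [180.0, -0.0, -167.1]
wrist_force: [0.8, -0.5, 0.3]
finger_gap: 68.3
grip_force: 0.0
```

```bash
python3 - <<'E'
from h import *
p,r,q=cur(); print(p,q['tcp_rot'],q['q'],q['finger_gap'],q['time'])
plan([((543.5,230.5,16),Rdown(192.7))],0.8,mm=34)
E
```

```text
[543.98386749 232.38900495 148.7031007 ] [ 1.79978926e+02 -3.79626307e-02 -1.67074507e+02] [ 1.60403823e+01  2.70069154e+01 -6.02859621e+00  5.70012498e+01
  2.31057990e-02  3.11488898e+00] 68.3328201900666 2.475
[[0, 0, 33, 0, 0, 0.1, 0.8], [0, -1, 33, 0, 0, 0, 0.8], [0, 0, 33, 0, 0, 0.1, 0.8], [0.8, -0.8, 33.7, 0, 0, 0, 0.8], '|'] -> end [543.5 230.5  16. ]
```

Call:
drive_tool(
  increments=[
    [0,-1,33,0,0,0,0.8],
    [0,-1,33,0,0,0,0.8],
    [1,0,33,0,0,0,0.8],
    [0,0,20,0,0,0,0.8],
    [0,0,13,0,0,0,0.8],
    [0,0,0,0,0,0,0],
    [0,0,0,0,0,0,0],
    [0,0,0,0,0,0,0],
    [0,0,0,0,0,0,0],
  ],
)

```text
time: 3.6
tool_pos: [543.3, 228.8, 18.7]
tcp_rot: [179.9, 0.1, -167.3]
wrist_force: [-1.5, 4.3, 0.4]
finger_gap: 39.0
grip_force: 61.5
```

Call:
drive_tool(
  increments=[
    [12,0,0,0,0,0,0],
    [14,0,0,0,0,0,0],
    [14,0,0,0,0,0,0],
    [12,0,0,0,0,0,0],
    [7,0,0,0,0,0,0],
    [4,0,0,0,0,0,0],
    [0,0,0,0,0,0,0],
  ],
)

```text
time: 4.47
tool_pos: [482.7, 215.2, 18.7]
tcp_rot: [179.9, 0.2, -167.3]
wrist_force: [1.6, 5.8, -4.2]
finger_gap: 38.9
grip_force: 62.6
```

Call:
drive_tool(
  increments=[
    [2,0,0,0,0,0,0],
    [2,0,0,0,0,0,0],
    [0,0,0,0,0,0,0],
  ],
)

```text
time: 4.85
tool_pos: [481.2, 214.9, 18.8]
tcp_rot: [179.9, 0.4, -167.3]
wrist_force: [9.9, 7.6, -14.9]
finger_gap: 38.9
grip_force: 62.8
```

Call:
drive_tool(
  increments=[
    [-2,0,0,0,0,0,0],
    [0,0,0,0,0,0,0.8],
    [0,0,0,0,0,0,0.8],
    [0,0,0,0,0,0,0.8],
    [0,0,-30,0,0,0,0.8],
    [0,0,-45,0,0,0,0.7],
    [0,0,-45,0,0,0,0.7],
    [0,0,-45,0,0,0,0.7],
  ],
)

```text
time: 5.85
tool_pos: [479.5, 213.5, 184.4]
tcp_rot: [-180.0, 0.0, -167.3]
wrist_force: [0.7, -0.0, 0.4]
finger_gap: 59.7
grip_force: 0.0
```

```bash
cat >> h.py <<'E'
RK=Rdown(155,35)
dz=RK.apply([0,0,1])
E
python3 - <<'E'
from h import *
p,r,q=cur(); print(p,q['q'],q['finger_gap'],dz)
C=np.array([537,-163,91])
p,r=plan([(C-64*dz,RK)],0.65)
E
```

```text
[479.45414045 213.51063848 184.43056153] [ 1.60247715e+01  1.84286120e+01 -1.35998313e+01  5.79653814e+01
 -7.17671864e-03  3.36854355e+00] 59.66761682943563 [ 0.51983679 -0.24240388 -0.81915204]
[[6, -40, 5, 1.3, -3.7, 4.1, 0.65], [4, -40, 5, 1.3, -3.8, 4, 0.65], [1, -40, 6, 1.3, -3.7, 4.1, 0.65], [-1, -40, 7, 1.3, -3.7, 4, 0.65], [-4, -39, 8, 1.3, -3.8, 4.1, 0.65], [-6, -39, 9, 1.2, -3.7, 4.1, 0.65], [-8, -38, 10, 1.3, -3.8, 4, 0.65], [-10, -38, 12, 1.2, -3.7, 4.1, 0.65], [-11.4, -36.3, 12.6, 1.3, -3.8, 4, 0.65], '|'] -> end [ 503.7 -147.4  143.5]
```

Call:
drive_tool(
  increments=[
    [6,-40,5,1.3,-3.7,4.1,0.65],
    [4,-40,5,1.3,-3.8,4,0.65],
    [1,-40,6,1.3,-3.7,4.1,0.65],
    [-1,-40,7,1.3,-3.7,4,0.65],
    [-4,-39,8,1.3,-3.8,4.1,0.65],
    [-6,-39,9,1.2,-3.7,4.1,0.65],
    [-8,-38,10,1.3,-3.8,4,0.65],
    [-10,-38,12,1.2,-3.7,4.1,0.65],
    [-11.4,-36.3,12.6,1.3,-3.8,4,0.65],
    [0,0,0,0,0,0,0.65],
  ],
)

```text
time: 7.1
tool_pos: [502.5, -148.8, 140.9]
tcp_rot: [-180.0, 35.0, 154.8]
wrist_force: [-0.3, -0.5, -0.2]
finger_gap: 55.6
grip_force: 0.0
```

```bash
python3 - <<'E'
from h import *
p,r,q=cur(); print(p,q['finger_gap'],q['q'].round(1))
s=snap('top');c=snap('scene');hsv=cv2.cvtColor(s['color'],cv2.COLOR_BGR2HSV)
m=cv2.inRange(hsv,(100,120,60),(125,255,255));k=np.zeros_like(m);k[150:225,225:285]=m[150:225,225:285]
N,l,st,ce=cv2.connectedComponentsWithStats(k)
B=np.array([ce[i] for i in range(1,N) if st[i,4]>5]);print(plane(s,B,45).round(1).tolist())
C=np.array([537,-163,91])
plan([(C+26*dz,RK)],0.65,mm=25)
a=cv2.resize(s['color'][130:250,220:420],(800,480),interpolation=cv2.INTER_CUBIC)
a=a[:, :400]
b=cv2.resize(c['color'][190:310,200:330],(400,369),interpolation=cv2.INTER_CUBIC);b=cv2.copyMakeBorder(b,0,111,0,0,0)
t=cv2.resize(s['color'][160:250,330:430],(400,360));
t=cv2.copyMakeBorder(t,0,120,0,0,0)
cv2.imwrite('pics/pre.png',cv2.convertScaleAbs(np.hstack([t,b]),alpha=1.6))
E
```

```text
[ 502.50790457 -148.76736674  140.87439381] 55.556331031717036 [-24.    2.2 -57.6  -4.7  -0.7   1. ]
[[652.0, 214.6, 45.0], [634.3, 291.3, 45.0], [535.2, 188.1, 45.0], [518.0, 266.4, 45.0]]
[[0, 0, 22, 0, 0, 0, 0.65], [0, 0, 22, 0, 0, 0, 0.65], [-1, 0, 22, 0, 0, 0, 0.65], [-0.2, -0.1, 22.7, 0, 0, 0, 0.65], '|'] -> end [ 550.5 -169.3   69.7]
```

View pics/pre.png

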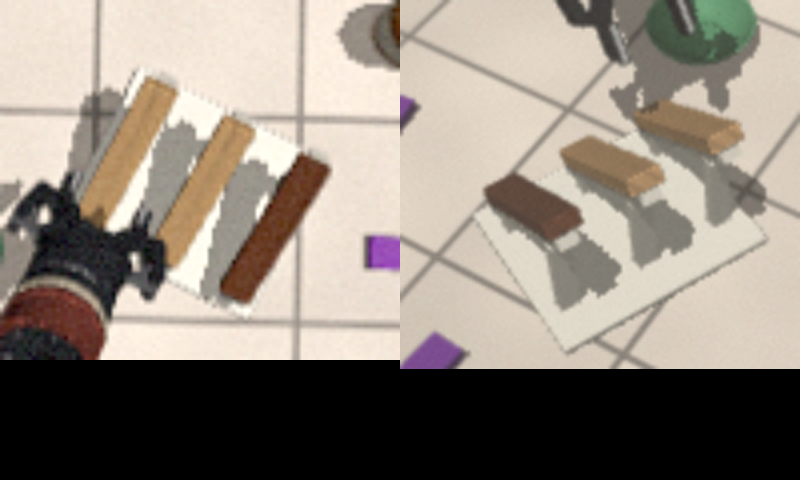

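The rail is out (119.4 mm between rails, so about 70 mm), and the open fingers line up with the first pale slat (top crop (130,150)). I'll descend and grasp.

Call:
drive_tool(
  increments=[
    [0,0,22,0,0,0,0.65],
    [0,0,22,0,0,0,0.65],
    [-1,0,22,0,0,0,0.65],
    [0,0,22.5,0,0,0,0.65],
    [0,0,0,0,0,0,0.65],
    [0,0,0,0,0,0,0],
    [0,0,0,0,0,0,0],
    [0,0,0,0,0,0,0],
    [0,0,0,0,0,0,0],
  ],
)

```text
time: 8.32
tool_pos: [550.7, -168.6, 70.9]
tcp_rot: [-180.0, 35.1, 155.0]
wrist_force: [-5.5, 4.5, 8.8]
finger_gap: 31.2
grip_force: 60.6
```

```bash
cat >> h.py <<'E'
O=np.array([584.9,240.1,0]); SY=12.6; RS=Rdown(180+SY); Rz=R.from_euler('z',SY,degrees=True)
def st(x,y,z): return O+Rz.apply([x,y,z])
E
python3 - <<'E'
from h import *
p,r,q=cur()
plan([(p-80*dz,r),(st(0,40,110),RS)],0,mm=40)
E
```

```text
[[0, 0, -27, 0, 0, 0, 0], [0, 0, -26, 0, 0, 0, 0], [-0.1, 0, -27, 0, 0, 0, 0],
 [10, 38, -4, -1, 3.1, -3.3, 0], [8, 38, -3, -1, 3.1, -3.3, 0], [6, 39, -2, -1.1, 3.1, -3.3, 0], [4, 39, -1, -1, 3.1, -3.3, 0], [2, 40, 0, -1, 3.1, -3.3, 0], [0, 40, 0, -1.1, 3, -3.3, 0], [-3, 39, 1, -1, 3.1, -3.3, 0], [-5, 39, 2, -1.1, 3, -3.3, 0], [-7, 39, 2, -1, 3.1, -3.3, 0], [-10, 38, 2, -1.1, 3, -3.4, 0], [-12.1, 37.7, 2.8, -1, 3.1, -3.3, 0], '|'] -> end [576.1 279.2 110. ]
```

Call:
drive_tool(
  increments=[
    [0,0,-12,0,0,0,0],
    [0,0,-20,0,0,0,0],
    [0,0,-26,0,0,0,0],
    [0,0,-22,0,0,0,0],
    [10,38,-4,-1,3.1,-3.3,0],
    [8,38,-3,-1,3.1,-3.3,0],
    [6,39,-2,-1.1,3.1,-3.3,0],
    [4,39,-1,-1,3.1,-3.3,0],
    [2,40,0,-1,3.1,-3.3,0],
    [0,40,0,-1.1,3,-3.3,0],
  ],
)

```text
time: 9.57
tool_pos: [545.9, 85.5, 122.1]
tcp_rot: [-177.0, 15.7, 176.4]
wrist_force: [0.3, 0.0, -0.3]
finger_gap: 30.5
grip_force: 59.6
```

Call:
drive_tool(
  increments=[
    [-3,39,1,-1,3.1,-3.3,0],
    [-5,39,2,-1.1,3,-3.3,0],
    [-7,39,2,-1,3.1,-3.3,0],
    [-10,38,2,-1.1,3,-3.4,0],
    [-12,38,3,-1,3.1,-3.3,0],
    [0,0,0,0,0,0,0],
  ],
)

```text
time: 10.32
tool_pos: [576.6, 281.0, 108.9]
tcp_rot: [180.0, -0.1, -167.3]
wrist_force: [-1.1, 0.2, -1.0]
finger_gap: 31.1
grip_force: 59.6
```

```bash
python3 - <<'E'
from h import *
p,r,q=cur(); print(p,q['tcp_rot'],q['finger_gap'],Rz.inv().apply(p-O))
tl=[]
for n,b in(('scene',(330,90,430,190)),('top',(205,130,305,230))):
    s=snap(n);np.savez(n+'1.npz',**s);a=s['color'][b[1]:b[3],b[0]:b[2]];tl.append(cv2.resize(a,(400,400),interpolation=cv2.INTER_CUBIC))
    hsv=cv2.cvtColor(s['color'],cv2.COLOR_BGR2HSV);m=cv2.inRange(hsv,(5,70,50),(25,255,255))
    k=np.zeros_like(m);k[b[1]:b[3],b[0]:b[2]]=m[b[1]:b[3],b[0]:b[2]];N,l,stt,c=cv2.connectedComponentsWithStats(k)
    for i in range(1,N):
        if stt[i,4]>8: print(n,c[i].round(1),stt[i],s['color'][l==i].mean(0).round())
cv2.imwrite('pics/hold1.png',cv2.convertScaleAbs(np.hstack(tl),alpha=1.6))
E
```

```text
[576.59121654 280.97576941 108.85949029] [ 1.79983136e+02 -8.97406845e-02 -1.67297891e+02] 31.08054205968295 [  0.80809178  41.70385348 108.85949029]
scene [362.9 129.2] [353 123  21  13 198] [59. 79. 98.]
scene [392.6 134.3] [381 128  24  13 222] [56. 75. 92.]
scene [341.6 157.2] [339 150   7  16  77] [ 52.  72. 113.]
top [210.  149.8] [205 144  11  13  49] [30. 38. 73.]
top [211.5 164.6] [205 156  13  19  82] [34. 43. 83.]
top [218.7 165.6] [218 162   3   8  10] [28. 36. 67.]
top [232.8 166.5] [226 162  13  13  89] [ 67.  93. 119.]
top [229.5 174.4] [228 170   4  10  14] [26. 33. 62.]
top [215.5 178.8] [213 174   6  11  26] [39. 48. 90.]
top [206.9 177.5] [205 176   7   4  14] [33. 43. 81.]
top [216.5 188.2] [205 180  24  18  84] [28. 37. 71.]
top [238.2 196.8] [233 186  12  21 177] [ 75. 107. 133.]
top [206.4 192.8] [205 188   4  11  22] [31. 40. 79.]
top [213.3 195.7] [209 193  11   7  15] [31. 40. 78.]
top [221.5 201.1] [217 199   9   5  19] [28. 37. 72.]
top [206.9 203.8] [205 201   5   6  17] [34. 43. 81.]
top [212.5 210.3] [205 202  14  18  71] [34. 43. 82.]
top [221.6 208.3] [219 205   7   8  21] [32. 40. 78.]
top [228.9 217.3] [223 205  14  25  74] [28. 36. 68.]
top [256.8 210.9] [251 209  13   5  43] [ 51.  96. 153.]
top [207.1 221. ] [205 212   6  17  39] [33. 42. 81.]
top [220.3 223.1] [215 217  12  13  51] [34. 43. 82.]
```

View pics/hold1.png

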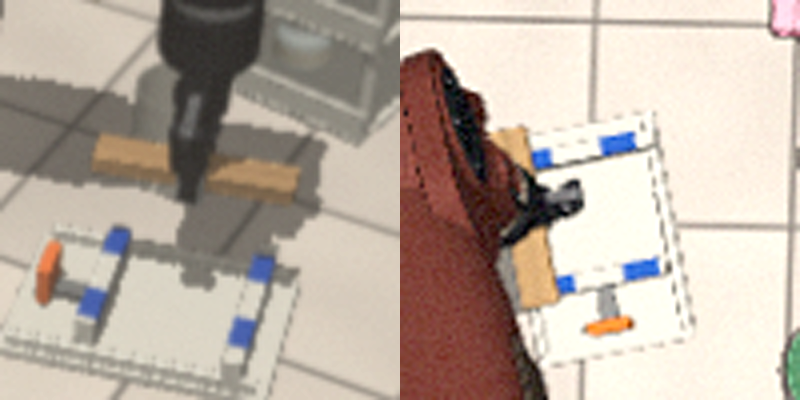

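The slat is held flat, parallel to the slide and over the left marks (top crop (540,220)). The scene view shows its side face from (93,168) to (297,203). I'll check its height and end position with the visible corners.

```bash
python3 - <<'E'
from h import *
s=dict(np.load('scene1.npz'));t=dict(np.load('top1.npz'))
for z in (112,118,124,130):
    C=plane(t,[[237.2,161.7],[244.3,206]],z); print(z,Rz.inv().apply(C-O).round(1).tolist(),proj(s,C).round(1).tolist(), (proj(s,C-[0,0,16])).round(1).tolist())
hs=cv2.cvtColor(s['color'],cv2.COLOR_BGR2HSV);m=cv2.inRange(hs,(5,70,50),(25,255,255))
k=np.zeros_like(m);k[115:150,345:410]=m[115:150,345:410]
pts=np.argwhere(k)[:,::-1];h=cv2.convexHull(pts.astype(np.float32));print(cv2.approxPolyDP(h,1.2,True).reshape(-1,2).tolist())
p,r,q=cur(); plan([(st(0,40,60),RS)],0,mm=20)
E
```

```text
112 [[77.5, 26.0, 112.0], [-83.5, 29.7, 112.0]] [[401.2, 143.1], [351.1, 133.1]] [[400.5, 147.2], [350.9, 137.1]]
118 [[76.4, 24.9, 118.0], [-84.0, 28.6, 118.0]] [[401.0, 141.8], [350.9, 131.8]] [[400.4, 145.8], [350.7, 135.8]]
124 [[75.3, 23.9, 124.0], [-84.4, 27.5, 124.0]] [[400.8, 140.4], [350.8, 130.4]] [[400.2, 144.4], [350.5, 134.5]]
130 [[74.2, 22.8, 130.0], [-84.9, 26.5, 130.0]] [[400.6, 138.9], [350.6, 129.0]] [[400.0, 143.1], [350.4, 133.1]]
[[404.0, 135.0], [402.0, 140.0], [353.0, 132.0], [353.0, 127.0], [356.0, 123.0], [403.0, 131.0]]
[[0, 0, 16, 0, 0, 0, 0], [0, 0, 17, 0, 0, 0, 0], [-0.5, 0.4, 16.1, 0, -0.1, 0, 0], '|'] -> end [576.2 279.1  60. ]
```

Call:
drive_tool(
  increments=[
    [-2,-0.5,20,0,0,0,0],
    [-2,-0.5,22,0,0,0,0],
    [0,0,15,0,0,0,0],
    [0,0,8,0,0,0,0],
    [0,0,0,0,0,0,0],
  ],
)

```text
time: 11.05
tool_pos: [580.1, 278.5, 43.7]
tcp_rot: [-180.0, -0.1, -167.5]
wrist_force: [-0.8, -0.1, 0.2]
finger_gap: 31.2
grip_force: 59.6
```

Call:
drive_tool(
  increments=[
    [0,0,2,0,0,0,0],
    [0,0,1.5,0,0,0,0],
    [0,0,0,0,0,0,0],
  ],
)

```text
time: 11.42
tool_pos: [580.4, 278.9, 40.3]
tcp_rot: [-180.0, -0.1, -167.4]
wrist_force: [0.7, 1.2, -0.1]
finger_gap: 31.2
grip_force: 59.6
```

Call:
drive_tool(
  increments=[
    [0,0,1.5,0,0,0,0],
    [0,0,1,0,0,0,0],
    [0,0,0,0,0,0,0],
  ],
)

```text
time: 11.8
tool_pos: [580.3, 278.8, 37.6]
tcp_rot: [-180.0, -0.1, -167.5]
wrist_force: [0.6, -0.3, -0.8]
finger_gap: 31.0
grip_force: 59.6
```

Call:
drive_tool(
  increments=[
    [0,0,1,0,0,0,0],
    [0,0,1,0,0,0,0],
    [0,0,0,0,0,0,0],
  ],
)

```text
time: 12.18
tool_pos: [580.3, 278.8, 35.6]
tcp_rot: [-180.0, -0.1, -167.5]
wrist_force: [0.2, 0.1, -0.2]
finger_gap: 31.1
grip_force: 59.6
```

Call:
drive_tool(
  increments=[
    [0,0,1,0,0,0,0],
    [0,0,0,0,0,0,0],
  ],
)

```text
time: 12.42
tool_pos: [580.3, 278.8, 34.6]
tcp_rot: [-180.0, -0.1, -167.5]
wrist_force: [-0.3, 0.1, -1.8]
finger_gap: 31.0
grip_force: 59.6
```

Call:
drive_tool(
  increments=[
    [0,0,1,0,0,0,0],
    [0,0,0,0,0,0,0],
  ],
)

```text
time: 12.68
tool_pos: [580.4, 278.8, 33.9]
tcp_rot: [-180.0, -0.1, -167.5]
wrist_force: [-0.4, -0.9, 1.8]
finger_gap: 31.2
grip_force: 59.8
```

Call:
drive_tool(
  increments=[
    [0,0,1,0,0,0,0],
    [0,0,0,0,0,0,0],
  ],
)

```text
time: 12.92
tool_pos: [580.5, 278.8, 33.8]
tcp_rot: [-180.0, -0.0, -167.5]
wrist_force: [-4.5, -0.8, 10.8]
finger_gap: 30.9
grip_force: 61.0
```

Call:
drive_tool(
  increments=[
    [0,0,1,0,0,0,0],
    [0,0,0,0,0,0,0],
  ],
)

```text
time: 13.18
tool_pos: [580.5, 278.9, 33.7]
tcp_rot: [-180.0, -0.0, -167.5]
wrist_force: [-6.5, -2.7, 19.6]
finger_gap: 30.8
grip_force: 62.2
```

Call:
drive_tool(
  increments=[
    [0,0,-2,0,0,0,0],
    [0,0,0,0,0,0,0.65],
    [0,0,0,0,0,0,0.65],
    [0,0,0,0,0,0,0.65],
    [0,0,-15,0,0,0,0.65],
    [0,0,-30,0,0,0,0.65],
    [0,0,-40,0,0,0,0.65],
    [0,0,-20,0,0,0,0.65],
  ],
)

```text
time: 14.18
tool_pos: [581.7, 279.3, 142.2]
tcp_rot: [180.0, 0.1, -167.5]
wrist_force: [0.8, -0.3, -0.8]
finger_gap: 55.2
grip_force: 0.0
```

```bash
python3 - <<'E'
from h import *
p,r,q=cur(); print(p,q['finger_gap'])
C=np.array([505,-231.7,91])-4*RK.apply([1,0,0])*0
p,r=plan([(C-64*dz,RK)],0.65)
plan([(C+26*dz,RK)],0.65,p,r,mm=25)
E
```

```text
[581.66497118 279.25479565 142.2006401 ] 55.24677954503693
[[18, -38, 0, 1, -2.8, 3, 0.65], [16, -39, 0, 1, -2.8, 3, 0.65], [14, -40, 0, 1, -2.8, 3, 0.65], [12, -41, 0, 0.9, -2.8, 3, 0.65], [9, -41, 0, 1, -2.8, 3, 0.65], [7, -42, 0, 1, -2.8, 3.1, 0.65], [5, -42, 0, 0.9, -2.8, 3, 0.65], [3, -42, 1, 1, -2.8, 3.1, 0.65], [1, -42, 2, 0.9, -2.8, 3, 0.65], [-2, -42, 2, 1, -2.8, 3.1, 0.65], [-4, -42, 3, 0.9, -2.8, 3, 0.65], [-5.1, -42.3, 4.5, 1, -2.8, 3.1, 0.65], '|'] -> end [ 471.7 -216.2  143.4]
[[0, 0, 22, 0, 0, 0, 0.65], [0, 0, 23, 0, 0, 0, 0.65], [0, 0, 22, 0, 0, 0, 0.65], [0.1, 0.1, 23, 0, 0, 0, 0.65], '|'] -> end [ 518.5 -238.    69.7]
```

Call:
drive_tool(
  increments=[
    [18,-38,0,1,-2.8,3,0.65],
    [16,-39,0,1,-2.8,3,0.65],
    [14,-40,0,1,-2.8,3,0.65],
    [12,-41,0,0.9,-2.8,3,0.65],
    [9,-41,0,1,-2.8,3,0.65],
    [7,-42,0,1,-2.8,3.1,0.65],
    [5,-42,0,0.9,-2.8,3,0.65],
    [3,-42,1,1,-2.8,3.1,0.65],
    [1,-42,2,0.9,-2.8,3,0.65],
    [-2,-42,2,1,-2.8,3.1,0.65],
    [-4,-42,3,0.9,-2.8,3,0.65],
    [-5,-42,4.5,1,-2.8,3.1,0.65],
  ],
)

```text
time: 15.68
tool_pos: [470.7, -218.0, 142.3]
tcp_rot: [-179.8, 35.1, 155.0]
wrist_force: [0.9, 0.0, -0.1]
finger_gap: 55.1
grip_force: 0.0
```

```bash
python3 - <<'E'
from h import *
p,r,q=cur(); print(p,q['finger_gap'])
C=np.array([505,-231.7,91])+4*RK.apply([1,0,0])
plan([(C+26*dz,RK)],0.65,mm=25)
s=snap('top');c=snap('scene');np.savez('top2.npz',**s)
a=cv2.resize(s['color'][140:230,215:305],(400,400),interpolation=cv2.INTER_CUBIC)
b=cv2.resize(c['color'][130:210,325:415],(400,355),interpolation=cv2.INTER_CUBIC);b=cv2.copyMakeBorder(b,0,45,0,0,0)
cv2.imwrite('pics/placed1.png',cv2.convertScaleAbs(np.hstack([a,b]),alpha=1.5))
m=cv2.inRange(cv2.cvtColor(s['color'],cv2.COLOR_BGR2HSV),(5,70,50),(25,255,255));k=np.zeros_like(m);k[155:205,225:252]=m[155:205,225:252]
N,l,stt,ce=cv2.connectedComponentsWithStats(k)
i=1+np.argmax(stt[1:,4]);bx=cv2.boxPoints(cv2.minAreaRect(np.argwhere(l==i)[:,::-1].astype(np.float32)))
P=Rz.inv().apply(plane(s,bx,61)-O);print(stt[i],P.round(1).tolist(),P.mean(0),Rz.inv().apply(plane(s,[ce[i]],61)-O))
E
```

```text
[ 470.71379397 -218.02981181  142.34384045] 55.07070724747685
[[1, 1, 22, -0.1, 0, 0, 0.65], [1, 0, 22, 0, 0, 0, 0.65], [1, 1, 23, -0.1, 0.1, 0, 0.65], [0.4, 0.3, 22.2, 0, 0, 0, 0.65], '|'] -> end [ 515.6 -236.6   67.4]
[232 163  17  42 375] [[80.9, 58.4, 61.0], [80.9, 24.1, 61.0], [-74.8, 21.8, 61.0], [-74.9, 55.9, 61.0]] [ 3.06656357 40.06069152 61.        ] [[ 3.08017807 39.93759273 61.        ]]
```

View pics/placed1.png

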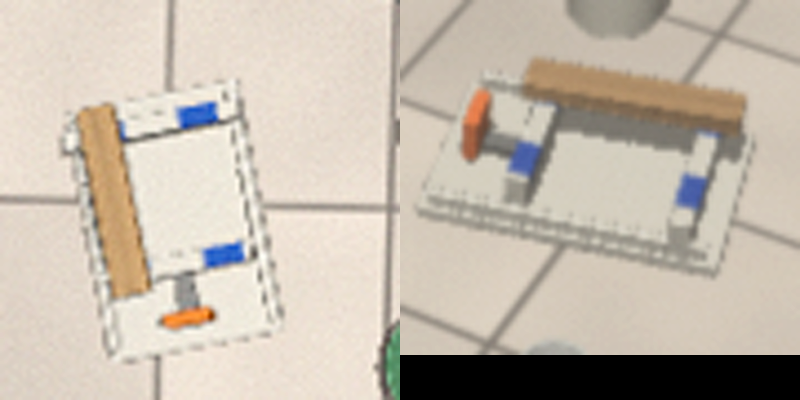

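The first slat lies square on the left marks at stand (3, 40) mm. Next is the second pale slat.

Call:
drive_tool(
  increments=[
    [1,1,22,0,0,0,0.65],
    [0,0,22,0,0,0,0.65],
    [0,1,23,0,0,0,0.65],
    [0,0,22.5,0,0,0,0.65],
    [0,0,0,0,0,0,0.65],
    [0,0,0,0,0,0,0],
    [0,0,0,0,0,0,0],
    [0,0,0,0,0,0,0],
    [0,0,0,0,0,0,0],
  ],
)

```text
time: 16.9
tool_pos: [517.0, -235.8, 67.9]
tcp_rot: [-179.8, 35.0, 155.1]
wrist_force: [-5.3, 4.3, 8.7]
finger_gap: 31.1
grip_force: 60.4
```

```bash
python3 - <<'E'
from h import *
p,r,q=cur(); print(p)
plan([(p-80*dz,r),(st(1,-40,120),RS)],0,mm=40)
E
```

```text
[ 517.03211794 -235.77645721   67.93747081]
[[0, 0, -27, 0, 0, 0, 0], [0, 0, -26, 0, 0, 0, 0], [0.1, -0.2, -27, 0, 0, 0, 0],
 [6, 39, -3, -1.1, 3.1, -3.3, 0], [4, 39, -2, -1.1, 3.1, -3.3, 0], [1, 39, -1, -1, 3.1, -3.3, 0], [-1, 40, 0, -1, 3, -3.3, 0], [-3, 39, 1, -1.1, 3, -3.3, 0], [-5, 39, 1, -1, 3.1, -3.3, 0], [-8, 39, 1, -1.1, 3, -3.3, 0], [-10, 38, 2, -1, 3.1, -3.3, 0], [-13, 38, 2, -1.1, 3.1, -3.3, 0], [-15, 37, 2, -1, 3, -3.3, 0], [-16.3, 35.3, 1.2, -1.1, 3.1, -3.4, 0], '|'] -> end [594.6 201.3 120.1]
```

Call:
drive_tool(
  increments=[
    [0,0,-12,0,0,0,0],
    [0,0,-20,0,0,0,0],
    [0,0,-26,0,0,0,0],
    [0,0,-22,0,0,0,0],
    [6,39,-3,-1.1,3.1,-3.3,0],
    [4,39,-2,-1.1,3.1,-3.3,0],
    [1,39,-1,-1,3.1,-3.3,0],
    [-1,40,0,-1,3,-3.3,0],
    [-3,39,1,-1.1,3,-3.3,0],
    [-5,39,1,-1,3.1,-3.3,0],
  ],
)

```text
time: 18.15
tool_pos: [539.5, 12.1, 126.4]
tcp_rot: [-176.9, 15.7, 176.4]
wrist_force: [0.8, 0.0, -0.7]
finger_gap: 31.0
grip_force: 59.5
```

Call:
drive_tool(
  increments=[
    [-8,39,1,-1.1,3,-3.3,0],
    [-10,38,2,-1,3.1,-3.3,0],
    [-13,38,2,-1.1,3.1,-3.3,0],
    [-15,37,2,-1,3,-3.3,0],
    [-16.5,35.5,1,-1.1,3.1,-3.4,0],
    [0,0,0,0,0,0,0],
  ],
)

```text
time: 18.9
tool_pos: [595.8, 203.3, 119.8]
tcp_rot: [179.9, -0.1, -167.2]
wrist_force: [-0.7, 0.2, -1.1]
finger_gap: 31.1
grip_force: 59.5
```

```bash
python3 - <<'E'
from h import *
p,r,q=cur(); print(p,q['tcp_rot'],q['finger_gap'])
plan([(st(1,-40,42),RS)],0,mm=22)
E
```

```text
[595.75095055 203.3325032  119.76413268] [ 1.79896884e+02 -9.18610949e-02 -1.67245199e+02] 31.10662048748307
[[0, 0, 19, 0, 0, 0, 0], [0, -1, 20, 0, 0, 0.1, 0], [1, 0, 19, 0.1, 0, 0, 0], [0.4, -0.9, 19.8, 0, -0.1, 0.1, 0], '|'] -> end [594.7 201.2  42. ]
```

Call:
drive_tool(
  increments=[
    [0,-1,19,0,0,0,0],
    [0,-1,20,0,0,0,0],
    [0,0,20,0,0,0,0],
    [0,0,15,0,0,0,0],
    [0,0,5,0,0,0,0],
    [0,0,3,0,0,0,0],
    [0,0,1,0,0,0,0],
    [0,0,1,0,0,0,0],
    [0,0,0,0,0,0,0],
  ],
)

```text
time: 20.02
tool_pos: [595.6, 199.6, 35.5]
tcp_rot: [179.9, -0.1, -167.4]
wrist_force: [1.0, -0.5, -1.2]
finger_gap: 31.0
grip_force: 59.5
```

Call:
drive_tool(
  increments=[
    [0,0,1,0,0,0,0],
    [0,0,1,0,0,0,0],
    [0,0,0,0,0,0,0],
  ],
)

```text
time: 20.4
tool_pos: [595.3, 199.5, 33.2]
tcp_rot: [179.9, -0.1, -167.4]
wrist_force: [-0.8, -0.6, -1.1]
finger_gap: 31.0
grip_force: 59.5
```

Call:
drive_tool(
  increments=[
    [0,0,1,0,0,0,0],
    [0,0,0,0,0,0,0],
  ],
)

```text
time: 20.65
tool_pos: [595.5, 199.5, 32.4]
tcp_rot: [179.9, -0.1, -167.4]
wrist_force: [0.3, -0.3, -0.8]
finger_gap: 31.1
grip_force: 59.7
```

Call:
drive_tool(
  increments=[
    [0,0,1,0,0,0,0],
    [0,0,0,0,0,0,0],
  ],
)

```text
time: 20.9
tool_pos: [595.5, 199.5, 32.3]
tcp_rot: [179.9, -0.1, -167.4]
wrist_force: [-4.2, -0.5, 9.7]
finger_gap: 31.0
grip_force: 60.8
```

Call:
drive_tool(
  increments=[
    [0,0,0.5,0,0,0,0],
    [0,0,0,0,0,0,0],
  ],
)

```text
time: 21.15
tool_pos: [595.5, 199.5, 32.3]
tcp_rot: [179.9, -0.1, -167.4]
wrist_force: [-5.4, -1.7, 14.3]
finger_gap: 31.1
grip_force: 61.5
```

Call:
drive_tool(
  increments=[
    [0,0,-1,0,0,0,0],
    [0,0,0,0,0,0,0.65],
    [0,0,0,0,0,0,0.65],
    [0,0,0,0,0,0,0.65],
    [0,0,-15,0,0,0,0.65],
    [0,0,-30,0,0,0,0.65],
    [0,0,-40,0,0,0,0.65],
    [0,0,-25,0,0,0,0.65],
  ],
)

```text
time: 22.15
tool_pos: [596.5, 199.6, 145.0]
tcp_rot: [179.9, 0.1, -167.4]
wrist_force: [0.6, 0.5, -1.0]
finger_gap: 55.9
grip_force: 0.0
```

```bash
python3 - <<'E'
from h import *
p,r,q=cur(); print(p,q['finger_gap'])
C=np.array([473,-298.7,91])
p,r=plan([(C-64*dz,RK)],0.65,mm=46)
E
```

```text
[596.5417154  199.56429413 145.03493996] 55.86115727698075
[[22, -36, 0, 1, -2.8, 3, 0.65], [20, -38, 0, 1, -2.8, 3, 0.65], [17, -38, -1, 1, -2.8, 3, 0.65], [15, -39, -1, 1, -2.8, 3, 0.65], [13, -40, -1, 1, -2.8, 3.1, 0.65], [11, -41, 0, 0.9, -2.8, 3, 0.65], [9, -41, 0, 1, -2.8, 3.1, 0.65], [7, -42, 0, 0.9, -2.8, 3, 0.65], [5, -42, 0, 1, -2.8, 3.1, 0.65], [2, -42, 1, 0.9, -2.8, 3, 0.65], [0, -43, 1, 0.9, -2.8, 3.1, 0.65], [-1.8, -42.5, 2.7, 1, -2.8, 3, 0.65], '|'] -> end [ 439.7 -283.2  143.4]
```

Call:
drive_tool(
  increments=[
    [22,-36,0,1,-2.8,3,0.65],
    [20,-38,0,1,-2.8,3,0.65],
    [17,-38,-1,1,-2.8,3,0.65],
    [15,-39,-1,1,-2.8,3,0.65],
    [13,-40,-1,1,-2.8,3.1,0.65],
    [11,-41,0,0.9,-2.8,3,0.65],
    [9,-41,0,1,-2.8,3.1,0.65],
    [7,-42,0,0.9,-2.8,3,0.65],
    [5,-42,0,1,-2.8,3.1,0.65],
    [2,-42,1,0.9,-2.8,3,0.65],
    [0,-43,1,0.9,-2.8,3.1,0.65],
    [-2,-42.5,2.5,1,-2.8,3,0.65],
  ],
)

```text
time: 23.65
tool_pos: [438.7, -285.2, 142.7]
tcp_rot: [-179.8, 35.1, 155.0]
wrist_force: [0.7, -0.3, -0.0]
finger_gap: 55.5
grip_force: 0.0
```

```bash
python3 - <<'E'
from h import *
p,r,q=cur(); print(p,q['finger_gap'])
plan([(np.array([473,-298.7,91])+26*dz,RK)],0.65,mm=25)
s=snap('top')
m=cv2.inRange(cv2.cvtColor(s['color'],cv2.COLOR_BGR2HSV),(5,70,50),(25,255,255));k=np.zeros_like(m);k[155:205,225:275]=m[155:205,225:275]
N,l,stt,ce=cv2.connectedComponentsWithStats(k)
for i in range(1,N):
    if stt[i,4]<100: continue
    bx=cv2.boxPoints(cv2.minAreaRect(np.argwhere(l==i)[:,::-1].astype(np.float32)))
    P=Rz.inv().apply(plane(s,bx,61)-O);print(stt[i],P.round(1).tolist(),P.mean(0).round(1),Rz.inv().apply(plane(s,[ce[i]],61)-O).round(1))
E
```

```text
[ 438.72656009 -285.18576672  142.68515381] 55.525480288099445
[[0, 1, 22, 0, 0, 0, 0.65], [0, 1, 22, -0.1, 0, 0, 0.65], [0, 0, 23, 0, 0, 0, 0.65], [-0.4, 0.4, 22.4, -0.1, 0.1, 0, 0.65], '|'] -> end [ 486.5 -305.    69.7]
[253 159  18  44 376] [[80.6, -21.8, 61.0], [81.1, -55.2, 61.0], [-77.2, -59.2, 61.0], [-77.8, -26.0, 61.0]] [  1.7 -40.6  61. ] [[  1.2 -40.4  61. ]]
[232 163  17  42 374] [[80.8, 59.3, 61.0], [81.2, 25.2, 61.0], [-74.7, 21.3, 61.0], [-75.2, 55.2, 61.0]] [ 3.  40.3 61. ] [[ 3.2 39.9 61. ]]
```

Both pale slats are on their marks, at stand (1.5, -40.5) and (3, 40). Now the dark slat.

Call:
drive_tool(
  increments=[
    [0,1,22,0,0,0,0.65],
    [0,1,22,0,0,0,0.65],
    [0,0,23,0,0,0,0.65],
    [0,0,22.5,0,0,0,0.65],
    [0,0,0,0,0,0,0.65],
    [0,0,0,0,0,0,0],
    [0,0,0,0,0,0,0],
    [0,0,0,0,0,0,0],
    [0,0,0,0,0,0,0],
  ],
)

```text
time: 24.82
tool_pos: [486.0, -303.4, 68.9]
tcp_rot: [-179.8, 34.9, 155.1]
wrist_force: [-6.4, 3.7, 8.9]
finger_gap: 31.0
grip_force: 60.1
```

```bash
python3 - <<'E'
from h import *
p,r,q=cur(); print(p, (p-np.array([473,-298.7,91]))@dz)
plan([(p-90*dz,r),(st(0,0,130),Rdown(90+SY))],0,mm=36)
E
```

```text
[ 485.97006562 -303.35394547   68.90701302] 25.967967158269566
[[0, 0, -30, 0, 0, 0, 0], [0, 0, -30, 0, 0, 0, 0], [0.1, -0.2, -30, 0, 0, 0, 0],
 [5, 33, -3, 1, 2, 3.2, 0], [7, 33, -3, 1, 2, 3.2, 0], [9, 33, -3, 1, 2, 3.2, 0], [11, 32, -3, 1, 2, 3.2, 0], [13, 31, -4, 1, 2, 3.2, 0], [14, 30, -4, 1, 2, 3.2, 0], [16, 30, -4, 1, 2, 3.2, 0], [18, 28, -3, 1, 2.1, 3.1, 0], [20, 27, -3, 1, 2, 3.2, 0], [21, 26, -3, 1, 2.1, 3.1, 0], [23, 25, -3, 1, 2, 3.2, 0], [24, 24, -2, 1, 2.1, 3.1, 0], [26, 22, -2, 1, 2, 3.2, 0], [27, 21, -1, 1, 2.1, 3.1, 0], [28, 19, -1, 1, 2, 3.2, 0], [28.3, 18.4, -0.5, 1, 2.1, 3.1, 0], '|'] -> end [584.9 240.1 130. ]
```

Call:
drive_tool(
  increments=[
    [0,0,-12,0,0,0,0],
    [0,0,-24,0,0,0,0],
    [0,0,-28,0,0,0,0],
    [0,0,-26,0,0,0,0],
    [5,33,-3,1,2,3.2,0],
    [7,33,-3,1,2,3.2,0],
    [9,33,-3,1,2,3.2,0],
    [11,32,-3,1,2,3.2,0],
    [13,31,-4,1,2,3.2,0],
    [14,30,-4,1,2,3.2,0],
    [16,30,-4,1,2,3.2,0],
    [18,28,-3,1,2.1,3.1,0],
  ],
)

```text
time: 26.32
tool_pos: [511.6, -19.7, 136.6]
tcp_rot: [175.7, 17.4, 127.3]
wrist_force: [0.7, -0.3, -0.1]
finger_gap: 31.2
grip_force: 59.5
```

Call:
drive_tool(
  increments=[
    [20,27,-3,1,2,3.2,0],
    [21,26,-3,1,2.1,3.1,0],
    [23,25,-3,1,2,3.2,0],
    [24,24,-2,1,2.1,3.1,0],
    [26,22,-2,1,2,3.2,0],
    [27,21,-1,1,2.1,3.1,0],
    [28,19,-1,1,2,3.2,0],
    [28,18,0,1,2.1,3.1,0],
    [0,0,0,0,0,0,0],
  ],
)

```text
time: 27.45
tool_pos: [585.2, 240.9, 129.5]
tcp_rot: [-180.0, -0.1, 102.7]
wrist_force: [-0.8, -0.5, -1.5]
finger_gap: 31.3
grip_force: 59.5
```

```bash
python3 - <<'E'
from h import *
p,r,q=cur(); print(p,q['tcp_rot'],q['finger_gap'],q['q'].round())
plan([(st(1,0,56),Rdown(90+SY))],0,mm=22)
E
```

```text
[585.16855551 240.94289875 129.54928565] [-1.79954028e+02 -1.34308790e-01  1.02703104e+02] 31.26776177112889 [16. 32. -0. 58.  0. 93.]
[[0, 0, 18, 0, 0, 0, 0], [0, 0, 19, 0, 0, 0, 0], [0, 0, 18, 0, -0.1, 0.1, 0], [-0.9, 0.6, 18.5, 0, 0, 0, 0], '|'] -> end [585.9 240.3  56. ]
```

Call:
drive_tool(
  increments=[
    [0,0,18,0,0,0,0],
    [0,0,20,0,0,0,0],
    [-1,0.5,20,0,0,0,0],
    [0,0,12,0,0,0,0],
    [0,0,5,0,0,0,0],
    [0,0,2,0,0,0,0],
    [0,0,1,0,0,0,0],
    [0,0,0,0,0,0,0],
  ],
)

```text
time: 28.45
tool_pos: [585.7, 239.2, 51.2]
tcp_rot: [-180.0, -0.1, 102.7]
wrist_force: [-1.0, -0.4, 0.2]
finger_gap: 31.1
grip_force: 59.5
```

Call:
drive_tool(
  increments=[
    [0,0,1,0,0,0,0],
    [0,0,1,0,0,0,0],
    [0,0,0,0,0,0,0],
  ],
)

```text
time: 28.82
tool_pos: [585.4, 239.1, 48.7]
tcp_rot: [-179.9, -0.1, 102.6]
wrist_force: [0.2, 0.1, -0.2]
finger_gap: 31.4
grip_force: 59.6
```

Call:
drive_tool(
  increments=[
    [0,0,1,0,0,0,0],
    [0,0,0,0,0,0,0],
  ],
)

```text
time: 29.08
tool_pos: [585.5, 239.1, 48.6]
tcp_rot: [-179.9, -0.1, 102.7]
wrist_force: [-2.1, -0.5, 7.7]
finger_gap: 31.5
grip_force: 60.4
```

Contact at 48.6 mm, as expected. I'll release, raise and retreat.

Call:
drive_tool(
  increments=[
    [0,0,-0.5,0,0,0,0],
    [0,0,0,0,0,0,0.65],
    [0,0,0,0,0,0,0.65],
    [0,0,0,0,0,0,0.65],
    [0,0,-15,0,0,0,0.65],
    [0,0,-30,0,0,0,0.65],
    [0,0,-45,0,0,0,0.65],
    [10,-40,-25,0,0,0,0.65],
    [20,-45,0,0,0,0,0.65],
    [-20,-45,0,0,0,0,0.65],
    [-50,-10,0,0,0,0,0.65],
    [-55,0,0,0,0,0,0.65],
  ],
)

```text
time: 30.58
tool_pos: [469.5, 114.9, 164.8]
tcp_rot: [180.0, -0.1, 102.8]
wrist_force: [2.6, 0.1, 0.7]
finger_gap: 55.4
grip_force: 0.0
```

Call:
drive_tool(
  increments=[
    [-55,0,0,0,0,0,0.65],
    [-55,0,0,0,0,0,0.65],
    [-40,0,0,0,0,0,0.65],
    [0,0,0,0,0,0,0.65],
  ],
)

```text
time: 31.08
tool_pos: [503.6, -33.3, 164.1]
tcp_rot: [180.0, -0.0, 102.4]
wrist_force: [-0.3, 1.3, 0.3]
finger_gap: 55.1
grip_force: 0.0
```

```bash
python3 - <<'E'
from h import *
p,r,q=cur(); print(p,q['time'])
s=snap('top');c=snap('scene')
a=cv2.resize(s['color'][140:230,215:305],(400,400),interpolation=cv2.INTER_CUBIC)
b=cv2.resize(c['color'][120:210,325:415],(400,400),interpolation=cv2.INTER_CUBIC)
cv2.imwrite('pics/final.png',cv2.convertScaleAbs(np.hstack([a,b]),alpha=1.5))
im=s['color'].astype(int);hsv=cv2.cvtColor(s['color'],cv2.COLOR_BGR2HSV)
for nm,m,z in(('dark',cv2.inRange(hsv,(0,100,20),(12,255,85)),77),('pale',cv2.inRange(hsv,(8,70,86),(25,255,255)),61)):
    k=np.zeros_like(m);k[152:206,225:275]=m[152:206,225:275];N,l,stt,ce=cv2.connectedComponentsWithStats(k)
    for i in range(1,N):
        if stt[i,4]<40: continue
        P=Rz.inv().apply(plane(s,cv2.boxPoints(cv2.minAreaRect(np.argwhere(l==i)[:,::-1].astype(np.float32))),z)-O);print(nm,stt[i],P[:,:2].round(1).tolist(),P.mean(0).round(1))
E
```

```text
[503.63601034 -33.26354207 164.08170171] 31.075
dark [229 175  44  17 330] [[10.2, 78.2], [14.6, -79.3], [-15.3, -80.4], [-19.8, 76.9]] [-2.6 -1.2 77. ]
pale [253 159  12  19 156] [[81.0, -22.4], [81.0, -55.1], [15.3, -55.9], [15.3, -23.3]] [ 48.1 -39.2  61. ]
pale [232 163  12  20 161] [[80.9, 58.4], [80.9, 24.9], [13.7, 23.8], [13.7, 57.3]] [47.3 41.1 61. ]
pale [259 184   9  12  69] [[-15.3, -25.2], [-15.2, -57.7], [-51.4, -58.1], [-51.5, -25.6]] [-33.3 -41.6  61. ]
pale [237 189  12  17 146] [[-17.2, 57.2], [-15.5, 24.1], [-77.3, 20.3], [-78.9, 53.3]] [-47.2  38.7  61. ]
```

View pics/final.png

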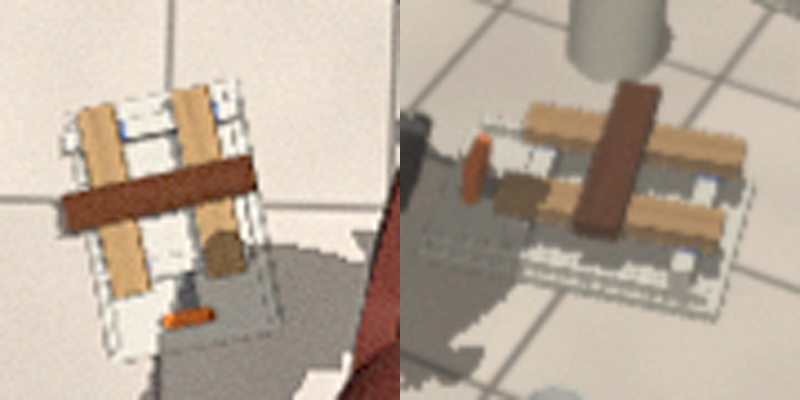

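Both pale slats lie across the rails. The dark one lies crosswise and central at stand (-3, -1) (top crop (160,193)), and the arm is clear.

```bash
python3 -c "
from plant import workorder; print(workorder.hand_in())"
```

```text
the job is handed in; nothing more can be done
None
```

The job is handed in at about 31 s of the 72 s allowed; the hand-in call returned no verdict. By the last camera measurements the rail is out to its stop, the pale slats are within about 3 mm of their marks, and the dark slat lies crosswise within about 3 mm of the middle.

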